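Release the latched key on the turntable test box

TASK

One of the four identical keys on the grey turntable test box is latched down, too slightly to be sure of by eye. Tap the keys lightly with closed fingertips to find the one that does not give, then press that key fully home and let go so that it springs back up. Do not push any of the other keys in so far that it switches, and leave the bottle, the screwdriver and the blue tray where they are.

Things in the scene. Friction and masses are not known exactly. Their poses are not given: they have to be found in the camera images.
- panel: the test box: grey steel bench instrument, fixed to the bench, 190 (x) x 250 (y) x 55 mm high, dark top plate level at 55 mm above the bench. Origin at the centre of its underside; x points from the key side to the side with the two cream meters, z up. The row of four keys lies along its y, 35 mm to the -x side of its centre. The meters stand 6 mm above the top plate.
- slot_1 (a point): centre of key slot 1 of 4, counted from the panel's +y end (panel y = 69 mm), at the height of the top face of a free key at rest: 79 mm above the bench, 24 mm above the top plate. Fixed to the panel, same axes; it does not move with the key. The key in it is a cream cap 44 (x) x 28 (y) x 14 mm, moving straight down; next slot 46 mm away, 18 mm gap between caps.
- slot_2 (a point): centre of key slot 2 of 4, counted from the panel's +y end (panel y = 23 mm), at the height of the top face of a free key at rest: 79 mm above the bench, 24 mm above the top plate. Fixed to the panel, same axes; it does not move with the key. The key in it is a cream cap 44 (x) x 28 (y) x 14 mm, moving straight down; next slot 46 mm away, 18 mm gap between caps.
- slot_3 (a point): centre of key slot 3 of 4, counted from the panel's +y end (panel y = -23 mm), at the height of the top face of a free key at rest: 79 mm above the bench, 24 mm above the top plate. Fixed to the panel, same axes; it does not move with the key. The key in it is a cream cap 44 (x) x 28 (y) x 14 mm, moving straight down; next slot 46 mm away, 18 mm gap between caps.
- slot_4 (a point): centre of key slot 4 of 4, counted from the panel's +y end (panel y = -69 mm), at the height of the top face of a free key at rest: 79 mm above the bench, 24 mm above the top plate. Fixed to the panel, same axes; it does not move with the key. The key in it is a cream cap 44 (x) x 28 (y) x 14 mm, moving straight down; next slot 46 mm away, 18 mm gap between caps.
- latched_key (a joint): travel of the latched key, in m: 0 up at rest, 0.012 pushed fully home. Starts latched at about 0.003 (3 mm lower than the others); which slot it sits in is not told. Under a quick push of up to 5 N it gives about 1 mm at most; above 6 to 7 N it goes on down, the push needed growing to about 11 N fully home. Pressed to about 10 mm its catch lets go for good, and when let go it springs up to 0. A press that stops short leaves it latched.
- plain_key_1 (a joint): travel of a free key, in m: 0 up at rest, 0.012 pushed fully home. It is one of the three free (not latched) keys; the number does not say in which slot it sits (the keys are shuffled), so this value alone does not locate it. Spring: starts to move at 0.8 N, then 0.5 N per mm (2.8 N at 4 mm, 4.8 N at 8 mm, 6.8 N fully home). It would switch when pushed in deeper than 9 mm.
- plain_key_2 (a joint): travel of a free key, in m: 0 up at rest, 0.012 pushed fully home. It is one of the three free (not latched) keys; the number does not say in which slot it sits (the keys are shuffled), so this value alone does not locate it. Spring: starts to move at 0.8 N, then 0.5 N per mm (2.8 N at 4 mm, 4.8 N at 8 mm, 6.8 N fully home). It would switch when pushed in deeper than 9 mm.
- plain_key_3 (a joint): travel of a free key, in m: 0 up at rest, 0.012 pushed fully home. It is one of the three free (not latched) keys; the number does not say in which slot it sits (the keys are shuffled), so this value alone does not locate it. Spring: starts to move at 0.8 N, then 0.5 N per mm (2.8 N at 4 mm, 4.8 N at 8 mm, 6.8 N fully home). It would switch when pushed in deeper than 9 mm.
- bottle: small white bottle with red cap, loose, 38 mm across, 100 mm high, beside the +y end of the box; origin at the centre of its underside. Bystander.
- driver: orange screwdriver, loose, 170 mm long, lying beside the -y end of the box; x along it towards the tip. Bystander.
- parts_tray: blue open tray, loose, 90 x 70 x 28 mm, behind the box (+x side); origin at the centre of its underside. Bystander.

How it is judged:
On the way:
1. the latched key is pressed down by the fingers until its catch lets go (9.5 mm or deeper) (value of joint latched_key above 0.0095 m and contact force between the fingers and anything else above 1 N), for 0.05 s.
At the end, for the whole second after the job is handed in: All four keys are up (each within 1.5 mm of its rest height), and the bottle, screwdriver and tray are within 20 mm of where they started (value of joint each of latched_key, plain_key_1, plain_key_2, plain_key_3 below 0.0015 m and distance of each of bottle, driver, parts_tray from where it was at the start of the episode below 0.02 m); the robot touches nothing.
It fails at once if a key that was not latched is pushed in deeper than 9 mm (value of joint any of plain_key_1, plain_key_2, plain_key_3 above 0.009 m).
It fails at once if the small white bottle is lifted or moved more than 20 mm (distance of bottle from where it was at the start of the episode above 0.02 m).
It fails at once if the screwdriver is lifted or moved more than 20 mm (distance of driver from where it was at the start of the episode above 0.02 m).
It fails at once if the parts tray is lifted or moved more than 20 mm (distance of parts_tray from where it was at the start of the episode above 0.02 m).
It fails at once if the bottle is tipped over (angle between bottle's own z axis and vertical above 0.5 rad).
It also fails if it takes over 51 s, if anything falls off the work surface, if the arm or the gripper's body presses on something with over 40 N, if the wrist force passes 120 N, or if a joint passes its speed limit or range.

ROBOT

A 6-joint arm with a two-finger parallel gripper is mounted at the origin on the work surface. World frame = base frame: x ahead of the robot, y to its left, z up, the work surface at z = 0. Lengths are in m, angles in rad, forces in N, time in s.
With the tool pointing down it reaches from about 0.35 to 0.975 m from the base axis. Payload 4.9 kg.
Tool frame: the origin (TCP) lies at the very end of the fingers, on their centre line; the grasp point (between the pads) lies 19 mm behind it (grasp_offset is the distance from the TCP to the grasp point, in m); x points along the fingers, y is the direction in which the jaws open and shut, and the axes are right-handed (so a half turn about x gives the same grasp; the last joint's range is limited). The gripper opens to 85 mm and grips with 20 to 120 N. Pads are 22 mm wide; open, the fingers measure 114 mm over their backs; the gripper's body (76 mm by 85 mm) begins 54 mm behind the grasp point. The pads swing forward as they close: fully open they stand 13 mm farther back than shut.
Start: joints at [1.203, 0.053, 1.613, -0, 1.476, -0.119], TCP at [0.154, 0.606, 0.231] pointing down, gripper open.
Joint ranges: [-3.01, 3.01], [-1.01, 2.22], [0.06, 2.58], [-1.02, 4.17], [0.09, 2.62], [-3.14, 3.14]. Speed limits (rad/s): [2.57, 2.57, 3.14, 3.14, 3.14, 3.14].

INTERFACE

Orientations are given as a rotation vector (axis times angle).
In Python, from station import get_obs, get_image, finish_job, grasp_offset gives the robot as it stands.
- The arm moves only by the tool move_arm, never from a script. Its argument "moves" is a list of rows, each a list of 6 numbers: the shift along the world's x, y, z scaled (see below), then the turn, a rotation vector about the world's x, y, z scaled (see below). A call has 1 to 8 rows; each row is the pose to reach, as a shift and turn from the pose commanded when the call began, turning the shorter way round; what a row does not reach only later rows make up. The controller multiplies each number of a shift by 0.12 m and each number of a turn by 2 pi rad. A row lasts 1/8 s, in which the tool goes at most 62.5 mm and 10.7 degrees, less where a joint would pass 70% of its speed; a pose out of reach is approached as far as the arm can. A call with a number of a shift or a turn outside -1 to 1 is refused whole. A call with a gripper value outside its range is refused whole. "gripper" is the closure, from 0 (fully open) to 1 (shut), set as the call begins (left out, the last holds). The fingers move at their own pace and stop on an object; "force" is the grip in N (left out, the last holds). Time passes only in rows, so rows that repeat a pose let the fingers close. It gives the time, the measured TCP pose, the force and the opening at its end, in the units of the state.
- get_obs(): the state, without advancing time (a new reading comes with each control period).
- get_image(name): name is "scene" or "top" or "wrist"; returns a dict with "frame" (400x640x3 uint8, red, green, blue), "fx", "fy", "cx", "cy" (pixels), "T" (4x4, takes a point from camera to world coordinates); the wrist camera has in their place "mount" (4x4, takes a point from camera to tool coordinates, whose origin is the TCP and whose axes are the tool frame's). Camera axes: x right, y up, looking along -z (the intrinsics and any distortion apply to the point x, -y, -z); pixel columns grow to the right and rows downward; lengths in m; the calibration is good to about 2 mm. A picture is of the moment at which its call begins: read the wrist's pose just before it. There is no depth.
- finish_job(): hands the job in, once; it reports no verdict.
The state is a dict: "t": time; "q": joint angles; "dq": joint speeds; "effort": joint torques, N m; "tool_pos": TCP position; "tool_rot": TCP orientation; "contact_force": force on the tool from outside, world axes, zero at the start; "wrist_torque": the same for the moment, N m; "opening": finger opening in m.
Only numpy, scipy, OpenCV 4.12 (cv2) and the standard library are available. Lean on these libraries where they do the work, as an engineer would, in place of code of your own. Each camera call takes 0.05 s, during which the arm holds its last target.

## Working session

There is one attempt and no reset: what is moved stays moved. The work goes in short steps, Python scripts to look and compute and a tool call to move; the robot and the scene stay as the last step left them, time stands still between calls to the robot, and variables do not carry over. Pictures are saved under pics/ and viewed, and the job is handed in when it is done.

Besides the shell and the picture viewer there is one more tool, called by a JSON object that holds its "name" and its "arguments", one argument or row to a line. move_arm: Moves the arm, as the interface text tells. Its arguments: {"type":"object","properties":{"moves":{"type":"array","items":{"type":"array","items":{"type":"number","minimum":-1,"maximum":1}}},"gripper":{"type":"number"},"force":{"type":"number"}},"required":["moves"]}

```bash
ls; mkdir -p pics
python3 - <<'E'
from station import get_obs, get_image, grasp_offset
import cv2, numpy as np, pickle
o=get_obs(); print({k:np.round(v,4) for k,v in o.items()})
d={}
for n in ("scene","top","wrist"):
    im=get_image(n); d[n]=im
    cv2.imwrite(f"pics/a_{n}.png",im["frame"][:,:,::-1])
    print(n,{k:np.round(v,4) for k,v in im.items() if k!="frame"})
pickle.dump((o,d),open("a.pkl","wb"))
E
```

```text
pics
{'t': np.float64(0.0), 'q': array([ 1.203 ,  0.0533,  1.6143, -0.    ,  1.476 , -0.119 ]), 'dq': array([ 0.0003, -0.0004,  0.0002, -0.0001, -0.0008,  0.0014]), 'effort': array([ 1.60000e-03, -3.93669e+01, -3.70184e+01, -0.00000e+00,
        6.90000e-03, -0.00000e+00]), 'tool_pos': array([0.1537, 0.6052, 0.2301]), 'tool_rot': array([ 0.1938,  1.5624, -0.1969]), 'contact_force': array([-0.4202, -0.2313, -0.4286]), 'wrist_torque': array([-0.0202, -0.0536,  0.0206]), 'opening': np.float64(0.0851)}
scene {'fx': np.float64(473.1996), 'fy': np.float64(473.1996), 'cx': np.float64(320.0225), 'cy': np.float64(199.5611), 'T': array([[-0.2902, -0.5384,  0.7912,  1.5445],
       [ 0.9567, -0.1847,  0.2252,  0.3268],
       [ 0.0249,  0.8222,  0.5686,  0.7426],
       [ 0.    ,  0.    ,  0.    ,  1.    ]])}
top {'fx': np.float64(395.931), 'fy': np.float64(395.931), 'cx': np.float64(319.4733), 'cy': np.float64(205.3044), 'T': array([[-0.0292,  0.9939, -0.106 ,  0.5038],
       [-0.9992, -0.0262,  0.0301,  0.0618],
       [ 0.0272,  0.1068,  0.9939,  0.9356],
       [ 0.    ,  0.    ,  0.    ,  1.    ]])}
wrist {'fx': np.float64(281.7802), 'fy': np.float64(281.7802), 'cx': np.float64(322.5499), 'cy': np.float64(198.4718), 'mount': array([[-5.000e-04,  2.888e-01, -9.574e-01, -1.417e-01],
       [ 1.000e+00, -7.000e-04, -7.000e-04,  4.000e-04],
       [-8.000e-04, -9.574e-01, -2.888e-01, -7.280e-02],
       [ 0.000e+00,  0.000e+00,  0.000e+00,  1.000e+00]])}
```

View pics/a_scene.png

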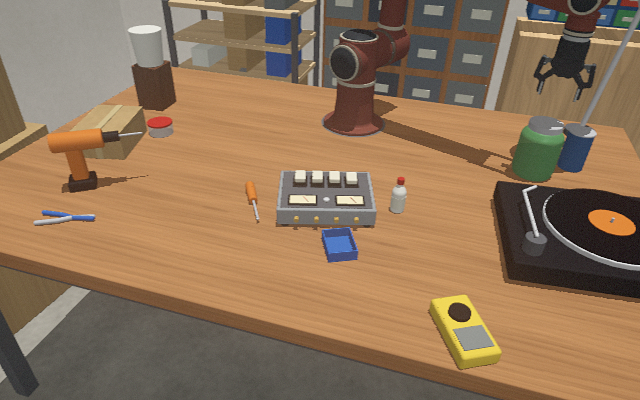

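View pics/a_top.png

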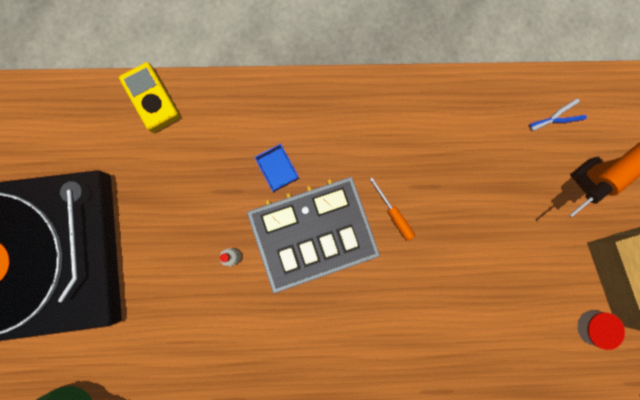

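View pics/a_wrist.png

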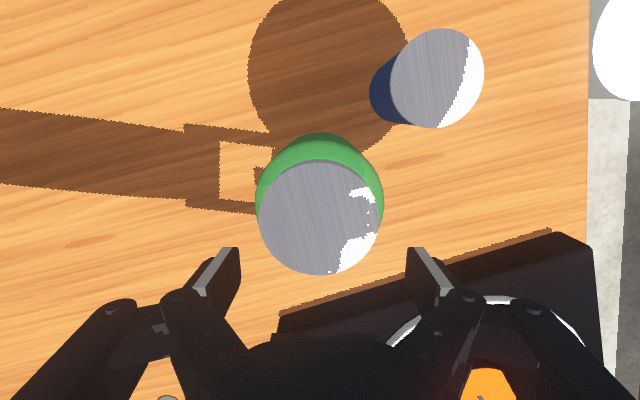

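The top view shows the box with four cream caps at about (289,260), (309,252), (328,246) and (348,239). The bottle is at (230,257), the driver at (392,210) and the tray at (277,168). Next I measure them.

```bash
cat > h.py <<'E'
import numpy as np, cv2
def ray(im,u,v,T=None):
    T=im["T"] if T is None else T
    d=np.array([(u-im["cx"])/im["fx"],-(v-im["cy"])/im["fy"],-1.0])
    return T[:3,3],T[:3,:3]@d
def onplane(im,u,v,z,T=None):
    o,d=ray(im,u,v,T); return o+d*(z-o[2])/d[2]
def proj(im,p,T=None):
    T=im["T"] if T is None else T
    c=T[:3,:3].T@(np.asarray(p)-T[:3,3]); return im["cx"]+im["fx"]*c[0]/-c[2], im["cy"]-im["fy"]*c[1]/-c[2]
def tri(r1,r2):
    o1,d1=r1;o2,d2=r2
    A=np.stack([d1,-d2],1); s=np.linalg.lstsq(A,o2-o1,rcond=None)[0]
    p,q=o1+s[0]*d1,o2+s[1]*d2
    return (p+q)/2,np.linalg.norm(p-q)
E
python3 - <<'E'
import pickle,cv2,numpy as np
from h import *
o,d=pickle.load(open("a.pkl","rb"))
for n,roi in (("top",(240,170,390,300)),("scene",(270,160,385,240))):
    im=d[n]; f=im["frame"]; hsv=cv2.cvtColor(f,cv2.COLOR_RGB2HSV)
    m=((f.min(2)>150)).astype(np.uint8)
    mm=np.zeros_like(m); x0,y0,x1,y1=roi; mm[y0:y1,x0:x1]=m[y0:y1,x0:x1]
    k,lab,st,c=cv2.connectedComponentsWithStats(mm)
    for i in range(1,k):
        if st[i,4]>20:
            r=cv2.minAreaRect(np.argwhere(lab==i)[:,::-1].astype(np.float32))
            print(n,c[i].round(2),st[i,4],np.round(r[0],1),np.round(r[1],1),round(r[2],1), np.round(onplane(im,*c[i],0.079),4) if n=="top" else "")
    big=cv2.resize(f[y0:y1,x0:x1],None,fx=5,fy=5,interpolation=cv2.INTER_CUBIC); cv2.imwrite(f"pics/b_{n}.png",big[:,:,::-1])
E
```

```text
top [290.06 243.91] 533 [312.1 234.8] [ 83.8 109.1] 71.6 [0.5135 0.1015 0.079 ]
top [380.   191.89] 65 [380.3 192.3] [34.1  1.9] 56.3 [ 0.6213 -0.0978  0.079 ]
top [359.52 204.45] 62 [359.9 205.5] [47.8  1.4] 70.3 [ 0.5948 -0.0516  0.079 ]
top [330.3  201.28] 441 [330.3 201.3] [15.1 29.1] 70.3 [0.6034 0.012  0.079 ]
top [304.81 209.93] 42 [305. 210.] [6. 6.] 90.0 [0.586 0.068 0.079]
top [279.02 218.72] 459 [279.1 218.8] [15.5 29.4] 71.6 [0.5684 0.1242 0.079 ]
top [348.32 238.19] 245 [348.2 238.3] [19.6 12.3] 71.6 [ 0.5221 -0.0244  0.079 ]
top [328.2  245.09] 251 [328.2 245.1] [19.9 12.3] 71.6 [0.5085 0.0196 0.079 ]
top [308.16 252.14] 253 [308.2 252.1] [19.9 12.3] 71.6 [0.4947 0.0631 0.079 ]
top [287.9 259.2] 252 [287.9 259.2] [19.9 12.3] 71.6 [0.481  0.1068 0.079 ]
scene [331.82 195.26] 542 [326.8 190.9] [99. 39.] 0.9 
scene [317.08 174.57] 306 [317.  174.8] [44.2  9.3] 1.5 
scene [302.16 198.7 ] 197 [302.5 198.5] [ 7. 25.] 90.0 
scene [326.09 198.57] 23 [326.  198.5] [3. 6.] 90.0 
scene [349.44 199.5 ] 202 [349.5 199.5] [ 7. 25.] 90.0
```

Run:
```python
import cv2
for n in("top","scene"): print(cv2.imread(f"pics/b_{n}.png").shape)
```

```text
(650, 750, 3)
(400, 575, 3)
```

View pics/b_top.png

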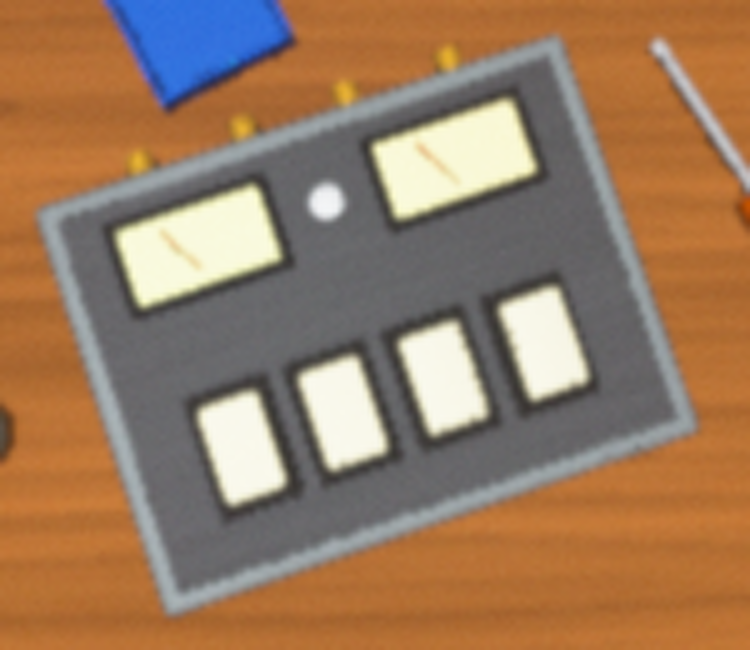

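View pics/b_scene.png

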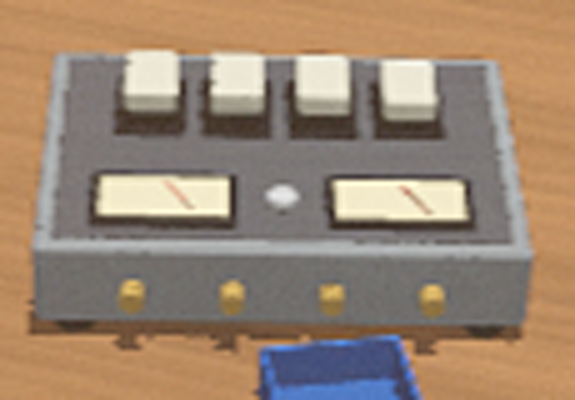

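Run:
```python
import pickle,numpy as np
from scipy.spatial.transform import Rotation as R
from h import *
o,d=pickle.load(open("a.pkl","rb"))
M=R.from_rotvec(o["tool_rot"]).as_matrix(); print(M.round(4))
S=np.array([[0.481,0.1068],[0.4947,0.0631],[0.5085,0.0196],[0.5221,-0.0244]])
e=S[0]-S[3]; print(np.linalg.norm(e)/3, "theta",np.degrees(np.arctan2(-e[0],e[1])))
th=np.arctan2(-e[0],e[1])
a=np.arctan2(M[1,1],M[0,1]); 
for k in(0,np.pi): print("turn z deg",np.degrees((th+k-a+np.pi)%(2*np.pi)-np.pi), "scaled",((th+k-a+np.pi)%(2*np.pi)-np.pi)/(2*np.pi))
print(np.degrees(a))
im=d["top"]
# bystanders
for n,(u,v),z in (("bottlecap",(226,257),0.1),("bottle",(230,257),0.08),("drv",(392,210),.015),("tray",(277,168),.028)): print(n,onplane(im,u,v,z).round(3))
# cross-check panel corners
for u,v in ((248,212),(352,179),(379,255),(274,292)): print(onplane(im,u,v,0.055).round(4))
# predict slots in scene
for s in S: print(np.round(proj(d["scene"],[*s,0.079]),1))
print((np.array([*S[1],0.14])-o["tool_pos"])/0.12)
```

```text
[[-7.000e-04  2.463e-01  9.692e-01]
 [-2.000e-03  9.692e-01 -2.463e-01]
 [-1.000e+00 -2.100e-03 -2.000e-04]]
0.04582896948922641 theta 17.39380128072409
turn z deg -58.349753284474914 scaled -0.16208264801243033
turn z deg 121.65024671552509 scaled 0.33791735198756967
75.74355456519902
bottlecap [0.49  0.234 0.1  ]
bottle [0.489 0.23  0.08 ]
drv [ 0.586 -0.136  0.015]
tray [0.69  0.13  0.028]
[0.587  0.1944 0.055 ]
[ 0.6556 -0.0401  0.055 ]
[ 0.4835 -0.0936  0.055 ]
[0.4104 0.1398 0.055 ]
[350.5 174.3]
[333.4 174.1]
[316.4 173.8]
[299.2 173.5]
[ 2.84186439 -4.51714489 -0.75064846]
```

{"name": "move_arm", "arguments": {
  "moves": [
    [0.14,-0.22,0,0,0,-0.008],
    [0.28,-0.45,0,0,0,-0.016],
    [0.43,-0.68,0,0,0,-0.024],
    [0.57,-0.9,0,0,0,-0.0324]
  ],
  "gripper": 1,
  "force": 40
}}

```text
t: 0.65
tool_pos: [0.2226, 0.4966, 0.2309]
tool_rot: [0.356, 1.541, -0.357]
contact_force: [-0.7, -0.6, -0.1]
opening: 0.0122
```

{"name": "move_arm", "arguments": {
  "moves": [
    [0.14,-0.22,0,0,0,-0.008],
    [0.28,-0.45,0,0,0,-0.016],
    [0.43,-0.68,0,0,0,-0.024],
    [0.57,-0.9,0,0,0,-0.0324]
  ]
}}

```text
t: 1.15
tool_pos: [0.291, 0.3886, 0.231]
tool_rot: [0.514, 1.509, -0.515]
contact_force: [-0.0, -0.2, 0.2]
opening: 0.0003
```

{"name": "move_arm", "arguments": {
  "moves": [
    [0.14,-0.22,0,0,0,-0.008],
    [0.28,-0.45,0,0,0,-0.016],
    [0.43,-0.68,0,0,0,-0.024],
    [0.57,-0.9,0,0,0,-0.0324]
  ]
}}

```text
t: 1.65
tool_pos: [0.3594, 0.2807, 0.231]
tool_rot: [0.672, 1.464, -0.673]
contact_force: [1.5, -0.3, 0.0]
opening: 0.0
```

{"name": "move_arm", "arguments": {
  "moves": [
    [0.14,-0.22,0,0,0,-0.008],
    [0.28,-0.45,0,0,0,-0.016],
    [0.43,-0.68,0,0,0,-0.024],
    [0.57,-0.9,0,0,0,-0.0324]
  ]
}}

```text
t: 2.15
tool_pos: [0.4278, 0.1727, 0.231]
tool_rot: [0.829, 1.407, -0.829]
contact_force: [0.5, 0.2, 0.2]
opening: 0.0
```

{"name": "move_arm", "arguments": {
  "moves": [
    [0.22,-0.28,0,0,0,-0.016],
    [0.445,-0.56,0,0,0,-0.0324],
    [0.445,-0.56,-0.4,0,0,-0.0324],
    [0.445,-0.56,-0.84,0,0,-0.0324],
    [0.445,-0.56,-0.84,0,0,-0.0324],
    [0.445,-0.56,-0.84,0,0,-0.0324]
  ]
}}

```text
t: 2.9
tool_pos: [0.4818, 0.1067, 0.1323]
tool_rot: [0.983, 1.336, -0.981]
contact_force: [0.2, -0.1, 0.7]
opening: -0.0
```

Run:
```python
from station import get_obs, get_image
import cv2,numpy as np,pickle
from scipy.spatial.transform import Rotation as R
from h import *
o=get_obs(); print({k:np.round(v,4) for k,v in o.items()})
im=get_image("wrist"); sc=get_image("scene"); tp=get_image("top")
pickle.dump((o,im,sc,tp),open("b.pkl","wb"))
f=im["frame"].copy()
T=np.eye(4);T[:3,:3]=R.from_rotvec(o["tool_rot"]).as_matrix();T[:3,3]=o["tool_pos"];T=T@im["mount"]
print(R.from_rotvec(o["tool_rot"]).as_matrix().round(4))
S=np.array([[0.481,0.1068],[0.4947,0.0631],[0.5085,0.0196],[0.5221,-0.0244]])
for s in S:
    u,v=proj(im,[*s,0.079],T); print(round(u,1),round(v,1)); cv2.drawMarker(f,(int(round(u)),int(round(v))),(255,0,0),0,10)
cv2.imwrite("pics/c_wrist.png",f[:,:,::-1]); 
cv2.imwrite("pics/c_scene.png",cv2.resize(sc["frame"][80:260,240:440],None,fx=4,fy=3.3)[:,:,::-1]); cv2.imwrite("pics/c_top.png",tp["frame"][:,:,::-1])
```

```text
{'t': np.float64(2.9), 'q': array([ 0.067 , -0.1871,  2.0106, -0.    ,  1.3159, -0.2373]), 'dq': array([ 0.0033, -0.0203, -0.0313, -0.0003, -0.0039,  0.0008]), 'effort': array([-6.73000e-02, -2.52432e+01, -3.30989e+01, -3.80000e-03,
        6.22000e-02,  0.00000e+00]), 'tool_pos': array([0.4818, 0.1067, 0.1323]), 'tool_rot': array([ 0.983 ,  1.3363, -0.9808]), 'contact_force': array([ 0.1614, -0.1082,  0.7158]), 'wrist_torque': array([-0.0137,  0.0225,  0.0055]), 'opening': np.float64(-0.0)}
[[ 2.100e-03  9.541e-01  2.996e-01]
 [ 1.000e-04  2.996e-01 -9.541e-01]
 [-1.000e+00  2.000e-03  5.000e-04]]
320.1 217.2
320.2 272.0
320.4 320.5
320.3 364.2
```

View pics/c_wrist.png

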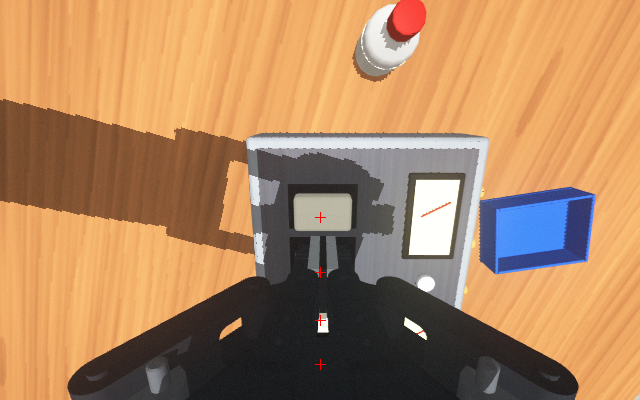

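View pics/c_scene.png

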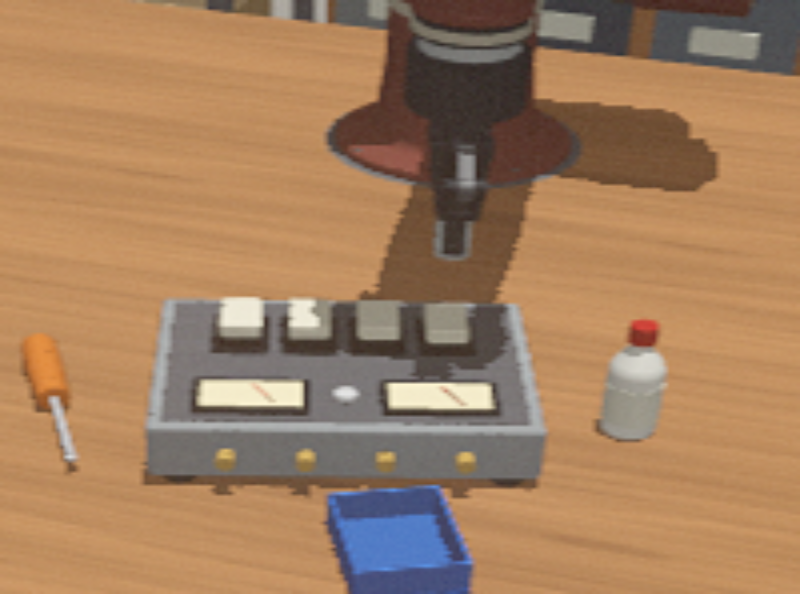

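Run:
```python
import pickle,cv2,numpy as np
from h import *
o,im,sc,tp=pickle.load(open("b.pkl","rb"))
cv2.imwrite("pics/d_wrist.png",cv2.resize(im["frame"][160:260,260:380],None,fx=6,fy=6,interpolation=cv2.INTER_CUBIC)[:,:,::-1])
```

```text
(no output)
```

View pics/d_wrist.png

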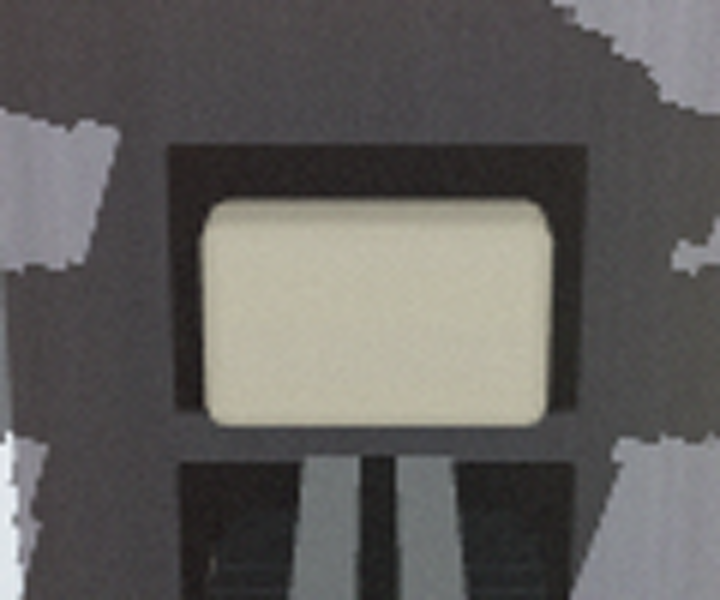

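The wrist view shows the slot 1 cap's top face centred at about (323,214). I predicted (320,217), so it is roughly 2 mm off, within calibration error. I shift about 1 mm and descend to just above the key.

{"name": "move_arm", "arguments": {
  "moves": [
    [0,0.01,-0.12,0,0,0],
    [0,0.01,-0.24,0,0,0],
    [0,0.01,-0.36,0,0,0],
    [0,0.01,-0.36,0,0,0],
    [0,0.01,-0.36,0,0,0]
  ]
}}

```text
t: 3.68
tool_pos: [0.4809, 0.1077, 0.0872]
tool_rot: [0.982, 1.338, -0.983]
contact_force: [0.3, 0.1, 0.1]
opening: 0.0005
```

{"name": "move_arm", "arguments": {
  "moves": [
    [0,0,-0.025,0,0,0],
    [0,0,-0.05,0,0,0],
    [0,0,-0.05,0,0,0]
  ]
}}

```text
t: 4.05
tool_pos: [0.4808, 0.1077, 0.0811]
tool_rot: [0.982, 1.338, -0.983]
contact_force: [0.1, 0.0, 0.2]
opening: -0.0002
```

{"name": "move_arm", "arguments": {
  "moves": [
    [0,0,-0.0167,0,0,0],
    [0,0,-0.0167,0,0,0]
  ]
}}

```text
t: 4.3
tool_pos: [0.4808, 0.1077, 0.0791]
tool_rot: [0.982, 1.338, -0.983]
contact_force: [-0.6, -0.2, 1.0]
opening: -0.0002
```

{"name": "move_arm", "arguments": {
  "moves": [
    [0,0,-0.0083,0,0,0],
    [0,0,-0.0083,0,0,0]
  ]
}}

```text
t: 4.55
tool_pos: [0.4808, 0.1078, 0.0782]
tool_rot: [0.982, 1.338, -0.982]
contact_force: [1.0, -0.3, 0.5]
opening: 0.0
```

{"name": "move_arm", "arguments": {
  "moves": [
    [0,0,-0.0083,0,0,0],
    [0,0,-0.0083,0,0,0]
  ]
}}

```text
t: 4.8
tool_pos: [0.4808, 0.1077, 0.0772]
tool_rot: [0.982, 1.338, -0.982]
contact_force: [-0.6, -0.2, -0.0]
opening: 0.0002
```

{"name": "move_arm", "arguments": {
  "moves": [
    [0,0,-0.0083,0,0,0],
    [0,0,-0.0083,0,0,0]
  ]
}}

```text
t: 5.05
tool_pos: [0.4809, 0.1077, 0.0763]
tool_rot: [0.982, 1.338, -0.982]
contact_force: [0.5, -1.0, 0.2]
opening: 0.0001
```

{"name": "move_arm", "arguments": {
  "moves": [
    [0,0,-0.0083,0,0,0],
    [0,0,-0.0083,0,0,0]
  ]
}}

```text
t: 5.3
tool_pos: [0.481, 0.1078, 0.0757]
tool_rot: [0.982, 1.338, -0.982]
contact_force: [-1.5, 0.7, 4.0]
opening: 0.0001
```

Slot 1 gave no force down to 76 mm, then a stiff 4 N within 1 mm. That fits the latched key. I'll tap the others to compare.

{"name": "move_arm", "arguments": {
  "moves": [
    [0,0,0.1,0,0,0],
    [0,0,0.21,0,0,0],
    [0.057,-0.182,0.21,0,0,0],
    [0.114,-0.364,0.21,0,0,0],
    [0.114,-0.364,0.1,0,0,0],
    [0.114,-0.364,0.05,0,0,0],
    [0.114,-0.364,0.05,0,0,0]
  ]
}}

```text
t: 6.18
tool_pos: [0.4935, 0.0646, 0.0802]
tool_rot: [0.981, 1.34, -0.983]
contact_force: [0.3, 0.6, -0.5]
opening: 0.0003
```

{"name": "move_arm", "arguments": {
  "moves": [
    [0,0,-0.0167,0,0,0],
    [0,0,-0.025,0,0,0],
    [0,0,-0.025,0,0,0]
  ]
}}

```text
t: 6.55
tool_pos: [0.4947, 0.0643, 0.0786]
tool_rot: [0.982, 1.338, -0.982]
contact_force: [-1.2, -0.5, 2.1]
opening: -0.0001
```

{"name": "move_arm", "arguments": {
  "moves": [
    [0,0,-0.0083,0,0,0],
    [0,0,-0.0083,0,0,0]
  ]
}}

```text
t: 6.8
tool_pos: [0.4948, 0.0642, 0.0775]
tool_rot: [0.983, 1.338, -0.982]
contact_force: [-0.0, 0.9, 1.2]
opening: 0.0
```

{"name": "move_arm", "arguments": {
  "moves": [
    [0,0,-0.0083,0,0,0],
    [0,0,-0.0167,0,0,0],
    [0,0,-0.0167,0,0,0]
  ]
}}

```text
t: 7.18
tool_pos: [0.4948, 0.0642, 0.0755]
tool_rot: [0.983, 1.338, -0.982]
contact_force: [0.2, 2.3, 2.3]
opening: -0.0002
```

Slot 2 behaves as a free key: contact at 79 mm and a soft 2.3 N at 75.5 mm. Next are slots 3 and 4.

{"name": "move_arm", "arguments": {
  "moves": [
    [0,0,0.1,0,0,0],
    [0,0,0.21,0,0,0],
    [0.057,-0.182,0.21,0,0,0],
    [0.114,-0.364,0.21,0,0,0],
    [0.114,-0.364,0.1,0,0,0],
    [0.114,-0.364,0.05,0,0,0],
    [0.114,-0.364,0.05,0,0,0]
  ]
}}

```text
t: 8.05
tool_pos: [0.5071, 0.021, 0.0801]
tool_rot: [0.981, 1.34, -0.983]
contact_force: [0.7, -0.2, 0.7]
opening: 0.0001
```

{"name": "move_arm", "arguments": {
  "moves": [
    [0,0,-0.0167,0,0,0],
    [0,0,-0.033,0,0,0],
    [0,0,-0.033,0,0,0]
  ]
}}

```text
t: 8.43
tool_pos: [0.5084, 0.0207, 0.0776]
tool_rot: [0.983, 1.338, -0.982]
contact_force: [-0.6, 1.4, 1.9]
opening: -0.0001
```

{"name": "move_arm", "arguments": {
  "moves": [
    [0,0,-0.0083,0,0,0],
    [0,0,-0.0167,0,0,0],
    [0,0,-0.0167,0,0,0]
  ]
}}

```text
t: 8.8
tool_pos: [0.5085, 0.0205, 0.0756]
tool_rot: [0.983, 1.338, -0.982]
contact_force: [-1.1, 1.5, 2.2]
opening: 0.0
```

{"name": "move_arm", "arguments": {
  "moves": [
    [0,0,0.1,0,0,0],
    [0,0,0.21,0,0,0],
    [0.057,-0.182,0.21,0,0,0],
    [0.114,-0.364,0.21,0,0,0],
    [0.114,-0.364,0.1,0,0,0],
    [0.114,-0.364,0.05,0,0,0],
    [0.114,-0.364,0.05,0,0,0]
  ]
}}

```text
t: 9.68
tool_pos: [0.5208, -0.0226, 0.0802]
tool_rot: [0.981, 1.34, -0.983]
contact_force: [0.0, 0.1, 0.0]
opening: -0.0002
```

{"name": "move_arm", "arguments": {
  "moves": [
    [0,0,-0.0167,0,0,0],
    [0,0,-0.033,0,0,0],
    [0,0,-0.033,0,0,0]
  ]
}}

```text
t: 10.05
tool_pos: [0.5221, -0.023, 0.0777]
tool_rot: [0.983, 1.338, -0.982]
contact_force: [-0.7, 1.4, 1.2]
opening: -0.0001
```

{"name": "move_arm", "arguments": {
  "moves": [
    [0,0,-0.0083,0,0,0],
    [0,0,-0.0167,0,0,0],
    [0,0,-0.0167,0,0,0]
  ]
}}

```text
t: 10.42
tool_pos: [0.5222, -0.0232, 0.0756]
tool_rot: [0.983, 1.338, -0.982]
contact_force: [-0.2, 2.0, 2.6]
opening: 0.0002
```

Slots 2, 3 and 4 are all soft, at about 2.2–2.6 N with contact at 79 mm. Slot 1 is the latched key, so I go back to it.

{"name": "move_arm", "arguments": {
  "moves": [
    [0,0,0.1,0,0,0],
    [0,0,0.25,0,0,0],
    [-0.1,0.31,0.25,0,0,0],
    [-0.2,0.62,0.25,0,0,0],
    [-0.3,0.93,0.25,0,0,0]
  ]
}}

```text
t: 11.05
tool_pos: [0.4861, 0.0891, 0.1069]
tool_rot: [0.983, 1.336, -0.982]
contact_force: [0.3, -0.3, -0.9]
opening: 0.0003
```

{"name": "move_arm", "arguments": {
  "moves": [
    [-0.042,0.162,0,0,0,0],
    [-0.042,0.162,0,0,0,0],
    [-0.042,0.162,-0.1,0,0,0],
    [-0.042,0.162,-0.2,0,0,0],
    [-0.042,0.162,-0.2,0,0,0]
  ]
}}

```text
t: 11.68
tool_pos: [0.4796, 0.107, 0.0793]
tool_rot: [0.981, 1.34, -0.986]
contact_force: [-0.5, -0.4, -0.2]
opening: -0.0003
```

Run:
```python
from station import get_obs
import numpy as np
o=get_obs(); print({k:np.round(v,4) for k,v in o.items() if k in("t","tool_pos","contact_force","opening")})
```

```text
{'t': np.float64(11.675), 'tool_pos': array([0.4796, 0.107 , 0.0793]), 'contact_force': array([-0.486 , -0.432 , -0.2114]), 'opening': np.float64(-0.0003)}
```

{"name": "move_arm", "arguments": {
  "moves": [
    [0,0,-0.03,0,0,0],
    [0,0,-0.05,0,0,0],
    [0,0,-0.075,0,0,0],
    [0,0,-0.075,0,0,0]
  ]
}}

```text
t: 12.18
tool_pos: [0.4812, 0.1075, 0.0735]
tool_rot: [0.982, 1.338, -0.983]
contact_force: [-3.8, -1.6, 6.1]
opening: -0.0001
```

{"name": "move_arm", "arguments": {
  "moves": [
    [0,0,-0.017,0,0,0],
    [0,0,-0.033,0,0,0],
    [0,0,-0.033,0,0,0]
  ]
}}

```text
t: 12.55
tool_pos: [0.4812, 0.1075, 0.07]
tool_rot: [0.981, 1.338, -0.983]
contact_force: [-4.4, -1.4, 8.5]
opening: -0.0002
```

{"name": "move_arm", "arguments": {
  "moves": [
    [0,0,-0.017,0,0,0],
    [0,0,-0.03,0,0,0],
    [0,0,-0.03,0,0,0]
  ]
}}

```text
t: 12.92
tool_pos: [0.4813, 0.1075, 0.067]
tool_rot: [0.981, 1.338, -0.983]
contact_force: [-7.4, -0.8, 13.6]
opening: -0.0
```

{"name": "move_arm", "arguments": {
  "moves": [
    [0,0,-0.012,0,0,0],
    [0,0,-0.012,0,0,0],
    [0,0,-0.012,0,0,0]
  ]
}}

```text
t: 13.3
tool_pos: [0.4814, 0.1076, 0.0668]
tool_rot: [0.981, 1.338, -0.983]
contact_force: [-10.5, -1.6, 18.8]
opening: -0.0003
```

The key is at its hard stop: z held at 66.8 mm while the force rose to 18.8 N. I let go straight up.

{"name": "move_arm", "arguments": {
  "moves": [
    [0,0,0.06,0,0,0],
    [0,0,0.14,0,0,0],
    [0,0,0.26,0,0,0],
    [0,0,0.26,0,0,0]
  ]
}}

```text
t: 13.8
tool_pos: [0.4821, 0.1079, 0.0962]
tool_rot: [0.984, 1.335, -0.98]
contact_force: [0.4, 0.4, 0.1]
opening: 0.0001
```

Run:
```python
from station import get_obs, get_image
import cv2,numpy as np,pickle
o=get_obs(); print({k:np.round(v,4) for k,v in o.items() if k in("t","tool_pos","contact_force","opening")})
im=get_image("wrist")
cv2.imwrite("pics/e_wrist.png",im["frame"][:,:,::-1])
```

```text
{'t': np.float64(13.8), 'tool_pos': array([0.4821, 0.1079, 0.0962]), 'contact_force': array([0.3826, 0.4032, 0.0979]), 'opening': np.float64(0.0001)}
```

View pics/e_wrist.png

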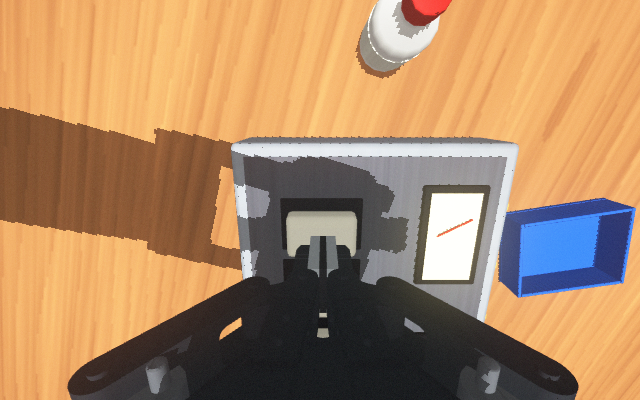

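The wrist view shows the cap at (320,233) with the fingers clear of it. A light tap will check that the key is now free, with contact expected at 79 mm.

{"name": "move_arm", "arguments": {
  "moves": [
    [0,0,-0.06,0,0,0],
    [0,0,-0.11,0,0,0],
    [0,0,-0.142,0,0,0],
    [0,0,-0.142,0,0,0]
  ]
}}

```text
t: 14.35
tool_pos: [0.4804, 0.1077, 0.0769]
tool_rot: [0.982, 1.339, -0.983]
contact_force: [-2.2, 0.2, 1.7]
opening: -0.0001
```

{"name": "move_arm", "arguments": {
  "moves": [
    [0,0,-0.01,0,0,0],
    [0,0,-0.01,0,0,0],
    [0,0,-0.01,0,0,0]
  ]
}}

```text
t: 14.72
tool_pos: [0.4809, 0.1077, 0.0765]
tool_rot: [0.982, 1.338, -0.982]
contact_force: [-0.9, -0.4, 2.0]
opening: 0.0001
```

At 76.5 mm the force is now 2.0 N, where it was 0.2 N before. The key has sprung up to rest height and moves freely. I retreat and check the scene.

{"name": "move_arm", "arguments": {
  "moves": [
    [0,0,0.2,0,0,0],
    [0,0,0.5,0,0,0],
    [0,0,0.9,0,0,0],
    [0,0,0.9,0,0,0]
  ]
}}

```text
t: 15.22
tool_pos: [0.484, 0.108, 0.1895]
tool_rot: [0.987, 1.33, -0.976]
contact_force: [0.6, -0.3, 0.8]
opening: 0.0002
```

{"name": "move_arm", "arguments": {
  "moves": [
    [-0.2,0,0.2,0,0,0],
    [-0.5,0,0.2,0,0,0],
    [-0.7,0,0.2,0,0,0],
    [-0.7,0,0.2,0,0,0],
    [-0.7,0,0.2,0,0,0]
  ]
}}

```text
t: 15.85
tool_pos: [0.3973, 0.1077, 0.2079]
tool_rot: [0.982, 1.338, -0.982]
contact_force: [-0.7, -0.5, -0.1]
opening: 0.0
```

Run:
```python
from station import get_obs, get_image
import cv2,numpy as np,pickle
o=get_obs(); print({k:np.round(v,4) for k,v in o.items() if k in("t","tool_pos","contact_force","opening")})
tp=get_image("top"); sc=get_image("scene")
a=pickle.load(open("a.pkl","rb"))[1]
cv2.imwrite("pics/f_top.png",tp["frame"][:,:,::-1])
cv2.imwrite("pics/f_scene.png",cv2.resize(sc["frame"][140:280,220:430],None,fx=3.8,fy=3.8)[:,:,::-1])
def cent(f,lo,hi,roi):
    x0,y0,x1,y1=roi; h=cv2.cvtColor(f[y0:y1,x0:x1],cv2.COLOR_RGB2HSV); m=cv2.inRange(h,lo,hi); p=np.argwhere(m>0)
    return (p.mean(0)[::-1]+[x0,y0]).round(2),len(p)
for n,im in(("top",tp),("scene",sc)):
    R_={"top":{"tray":(245,140,305,195),"cap":(215,245,242,270)},"scene":{"tray":(315,222,365,268),"cap":(390,172,412,190)}}[n]
    for s,r in R_.items():
        lo,hi=((100,120,60),(130,255,255)) if s=="tray" else ((170,120,80),(180,255,255))
        print(n,s,cent(a[n]["frame"],lo,hi,r),cent(im["frame"],lo,hi,r))
for n,im,r in(("top",tp,(365,170,420,245)),("scene",sc,(238,175,265,225))):
    x0,y0,x1,y1=r; print(n,"driver diff",np.abs(im["frame"][y0:y1,x0:x1].astype(int)-a[n]["frame"][y0:y1,x0:x1]).mean().round(2))
```

```text
{'t': np.float64(15.85), 'tool_pos': array([0.3973, 0.1077, 0.2079]), 'contact_force': array([-0.7074, -0.4923, -0.1168]), 'opening': np.float64(0.0)}
top tray (array([276.3 , 167.17]), 1125) (array([276.28, 167.15]), 1125)
top cap (array([nan, nan]), 0) (array([nan, nan]), 0)
scene tray (array([338.38, 243.62]), 503) (array([338.51, 243.72]), 510)
scene cap (array([nan, nan]), 0) (array([nan, nan]), 0)
top driver diff 4.6
scene driver diff 1.9<stdin>:10: RuntimeWarning: Mean of empty slice.
  ret = um.true_divide(
```

View pics/f_scene.png

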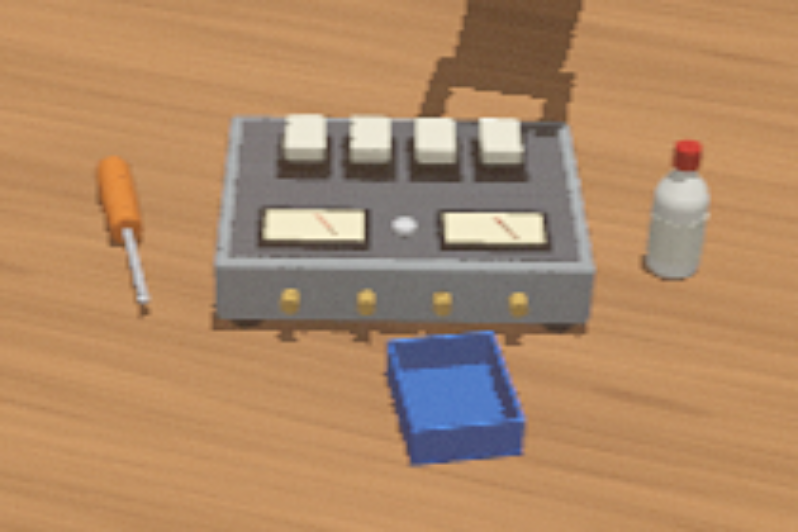

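View pics/f_top.png

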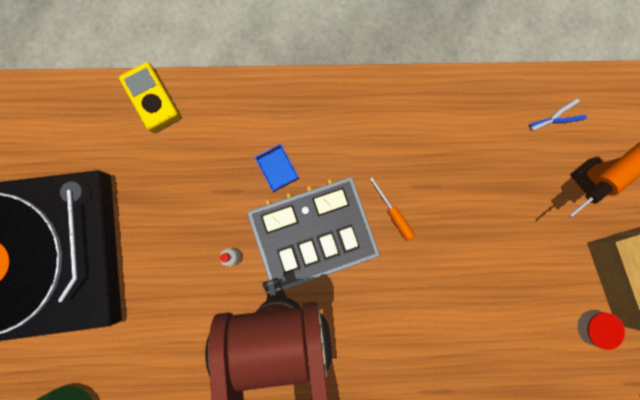

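In both views all four caps stand level and the fingers are clear. The bottle at (230,257), the driver at (392,210) and the tray at (276,167) are where they were in the first top image. I hand the job in.

Run:
```python
from station import finish_job, get_obs
print(finish_job()); print(get_obs()["t"])
```

```text
the job is handed in; nothing more can be done
None
the job is handed in; nothing more can be done
```

The latched key was in slot 1, nearest the bottle. I pressed it fully home and it sprang back up. I handed the job in at about 16 s of the 51 s allowed; no verdict is reported.

- **Finding it:** I tapped all four keys with closed fingertips. Slots 2, 3 and 4 met the fingers at about 79 mm and gave softly, 2.2–2.6 N at 75.5 mm, so none of them was pushed in more than about 4 mm. Slot 1 gave nothing until 76 mm, then resisted with 4 N within 1 mm.
- **Pressing it:** I pushed slot 1 to its stop at z = 66.8 mm, about 12 mm of travel, reaching 18.8 N, and let go straight up.
- **Key check:** A light re-tap of slot 1 gave 2.0 N at 76.5 mm, against 0.2 N at that height before the press, so it is up and free. Slots 2–4 I judged up only by eye in the final pictures.
- **Bystanders:** The tray's image position was unchanged to about 0.1 px. The bottle and screwdriver look unmoved by eye. My red-cap colour mask for the bottle found no pixels, so its position has no numerical check. The driver's picture-difference check gave only small values (4.6 in the top view, 1.9 in the scene view), not a position.
- **Arm:** The fingers ended clear of everything, with contact force at noise level, below 1 N.
- **Slot 1 position:** The wrist and top cameras disagreed by 2–3 mm, so I aimed about halfway between, which still landed on the cap.

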